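# Put the soldering bench's fume extraction on full

## Robot

A 6-joint arm with a two-finger parallel gripper is mounted at the origin on the work surface. World frame = base frame: x ahead of the robot, y to its left, z up, the work surface at z = 0. Lengths are in m, angles in degrees, forces in N, time in s.
With the tool pointing down it reaches from about 0.375 to 0.925 m from the base axis. Payload 5.7 kg.
Tool frame: the origin (TCP) lies at the very end of the fingers, on their centre line; the grasp point (between the pads) lies 19 mm behind it (tcp_to_grasp is the z of the grasp point in the tool frame, in m); z points along the fingers, y is the line along which they close (so a half turn about z gives the same grasp; the last joint's range is limited). The gripper opens to 85 mm and grips with 20 to 120 N. Pads are 22 mm wide; open, the fingers measure 114 mm over their backs; the gripper's body (76 mm by 85 mm) begins 54 mm behind the grasp point. The pads swing forward as they close: fully open they stand 13 mm farther back than shut.
Start: joints at [65.369, 20.558, 86.54, -0, 72.909, -6.595], TCP at [0.186, 0.57, 0.231] pointing down, gripper open.
Joint ranges: [-170.27, 170.27], [-57.76, 135], [12.27, 136.19], [-55.21, 235.2], [11.17, 155.16], [-170.74, 170.74]. Speed limits (degrees/s): [136.94, 136.94, 180, 180, 180, 180].

## Interface

Orientations are given as [roll, pitch, yaw] about the fixed x, y, z axes, in that order (R = Rz(yaw) Ry(pitch) Rx(roll)).
In Python, from plant import * gives the robot as it stands. The module is installed in compiled form; this text tells all that it offers.
- The arm moves only by the tool play_rows, never from a script. Its argument "targets" is a list of rows, each an object of numbers: "dx", "dy", "dz": the shift along the world's x, y, z in m; "twist": the turn about the world's z in rad. A call has 1 to 20 rows; each row is the pose to reach, as a shift and turn from the pose commanded when the call began; what a row does not reach only later rows make up. A row lasts 1/8 s, in which the tool goes at most 62.5 mm and 10.7 degrees, less where a joint would pass 70% of its speed; a pose out of reach is approached as far as the arm can. A call with a gripper value outside its range is refused whole. "grip" is the closure, from 0 (fully open) to 1 (shut), set as the call begins (left out, the last holds). The fingers move at their own pace and stop on an object; the grip force is fixed at half the most. Time passes only in rows, so rows that repeat a pose let the fingers close. It gives the time, the measured TCP pose, the force, the opening and the grip force at its end, in the units of the state.
- sense(): the state, without advancing time (a new reading comes with each control period).
- snapshot(name): name is "side" or "top"; returns a dict with "frame" (400x640x3 uint8, blue, green, red), "depth" (400x640 float32, m along the optical axis (not along the pixel's ray), 0 where there is no reading), "vertical_fov" (degrees; the focal length in pixels is half the picture's height over the tangent of half this angle, whatever the lens; pixels are square), "cx", "cy" (the principal point, pixels), "camera_from_world" (4x4, takes a point from world to camera coordinates). Camera axes: x right, y up, looking along -z (the intrinsics and any distortion apply to the point x, -y, -z); pixel columns grow to the right and rows downward; lengths in m; the calibration is good to about 2 mm. A picture is of the moment at which its call begins.
- close_job(): hands the job in; it is judged then, once.
Trained networks look in a picture, given as the dict that the camera call returned (one of the last four; its "shot" number tells which), for a name from the list of things; names that differ only in an ending like _2 or _b are one class to them, and where a whole thing is asked for, a point or a joint stands for the part that bears it (a point fixed in the world has none). Each returns a list of dicts, best first, with "confidence" (0 to 1); they miss things now and then, are a little off and sometimes report something else, mostly with a low value. They report only what shows in the picture. A call takes as long as a camera call.
- search_frame(target, picture): "position" ([row, column] in pixels, amid what is visible of it).
- landmark_of(target, picture): "position" ([row, column] in pixels: a listed point, or the origin of a listed thing).
The state is a dict: "time_s": time; "joint_positions": joint angles; "qd": joint speeds; "effort": joint torques, N m; "ee_pos": TCP position; "eef_rot": TCP orientation; "contact_force": force on the tool from outside, world axes, zero at the start; "ft_torque": the same for the moment, N m; "grip_width": finger opening in m; "gripper_force": force on a finger pad.
Only numpy, scipy, OpenCV 4.12 (cv2) and the standard library are available. Lean on these libraries where they do the work, as an engineer would, in place of code of your own. Each camera call takes 0.05 s, during which the arm holds its last target. There are 200 camera calls.

## Task

Get the soldering bench's fume extraction running at full: first push the steel shutter on top of the suction box fully open to the left by its upright tab, then push the cross-bar lever on the fan console away from the robot, past the first detent, to its second stop, and leave it there. Only push, with the fingertips or the outside of the fingers: do not pinch the tab or the lever. Leave the ball-knob slider of the lamp and the loose things on the bench where they are.

Things in the scene. Friction and masses are not known exactly. Their poses are not given: they have to be found in the camera images.
- suction_box: Grey sheet-metal box fixed to the bench, 190 x 190 mm, 70 mm tall; origin at the centre of its underside, its own y axis (about leftwards) is the way the shutter opens. In its top is a grille, covered by a flat steel shutter that runs between two dark side rails (3.5 mm above the shutter's plate) along its y.
- shutter (a joint): How far the shutter is open, m: 0 shut, 0.070 fully open against its end stop. It slides along the suction box's +y, needs about 3 N and stays where it is left. It may start a little open.
- tab_top (a point): Middle of the upper edge of the shutter's upright tab, the thing to push. The tab is 50 mm wide (across the travel, along the box's x), 5 mm thick on either side of this point (10 mm in all, along the box's y) and rises 30 mm above the shutter's plate; the plate's top is 74.5 mm above the bench. Behind the tab (-y side) lies 65 mm of flat shutter plate, over which a fingertip can come down.
- fan_console: Grey control console of the extraction fan, fixed to the bench, 180 x 90 mm, 60 mm tall; origin at the centre of its underside, its own x axis (about away from the robot) is the way the lever is pushed. A lamp console of the same size stands on the other side of the suction box; the two change places. This one carries the lever with the wide straight cross bar.
- lever (a joint): Fan lever position, m, along the fan console's +x: 0 off, 0.030 first detent (low), 0.060 second stop (full). Detents hold it in each position; it must be pushed over two humps, at 0.015 and 0.045, with up to about 6 N each, and then runs forward by itself into the next position; short of a hump it falls back.
- lever_top (a point): Middle of the top of the fan lever's cross bar, 108 mm above the bench. The bar is 36 mm wide across the travel, 16 mm thick along the travel and 20 mm high, on a thin stem; its underside is 28 mm above the console's flat top. The console's flat top reaches 52 mm behind the bar (its -x side) when off.
- lamp_console: Console of the bench lamp, same grey housing as the fan console, but its slider has a round ball knob. Not part of the job. Origin at the centre of its underside.
- ball_knob (a point): Centre of the lamp slider's ball knob, 26 mm across, 97 mm above the bench. It starts anywhere on its 60 mm travel and is to be left as it is.
- flux_jar: Small capped jar, 36 mm across, 40 mm tall, standing on a corner of the suction box's top. Loose bystander. Origin: centre of its underside.
- tin: Small brass tin, 28 mm across, 20 mm tall, standing on the far end of the fan console. Loose bystander. Origin: centre of its underside.
- bench_block: Steel block 30 x 30 x 20 mm lying on the far end of the lamp console. Loose bystander. Origin: centre of its underside.
- firebrick: Loose brick 65 x 130 x 30 mm with wire mesh on top, lying beyond the suction box. Loose bystander. Origin: centre of its underside.
- charcoal_block: Dark block 45 x 60 x 22 mm, lying on the bench on the robot's side of the suction box. Loose bystander. Origin: centre of its underside.
- spray_bottle: Spray bottle, 72 mm across, 191 mm tall, standing at the left side. Loose bystander. Origin: centre of its underside.
- hammer: Hammer 220 mm long, lying crosswise (about along y) at the back of the bench, on the left. Loose bystander. Origin in the tool, on its underside.
- beaker: Open plastic beaker, 70 mm across, 80 mm tall, standing at the back on the right. Loose bystander. Origin: centre of its underside.

How it is judged (in metres and radians):
On the way, in this order (a step that is already met when the one before it is completed fails the run):
1. the shutter is pushed fully open (over 64 of 70 mm) while the fan lever is still off (value of joint shutter above 0.064 m and value of joint lever below 0.012 m), for 0.2 s.
2. the fan lever is at its second stop (over 56 of 60 mm), the shutter still open (value of joint lever above 0.056 m and value of joint shutter above 0.064 m), for 0.2 s.
At the end, for the whole second after the job is handed in: The shutter is open by more than 64 of its 70 mm, the fan lever rests beyond 56 of its 60 mm (in its second stop), the lamp's ball knob is within 8 mm and every loose thing within 25 mm of where it started (all of step 2 and velocity of joint lever below 0.01 m/s and distance of ball_knob from where it was at the start of the episode below 0.008 m and distance of each of flux_jar, tin, bench_block, firebrick, charcoal_block, spray_bottle, hammer, beaker from where it was at the start of the episode below 0.025 m); the robot touches nothing.
It fails at once if the shutter's tab is pinched (over 8 N from the fingers on both its halves at once) (contact force between each of shutter_c1, shutter_c2 and the fingers above 8 N).
It fails at once if the lever's bar is pinched (over 8 N from the fingers on both its halves at once) (contact force between each of lever_c1, lever_c2 and the fingers above 8 N).
It fails at once if the lamp's ball-knob slider is moved by more than 8 mm (distance of ball_knob from where it was at the start of the episode above 0.008 m).
It fails at once if a loose thing is lifted, carried or shoved by more than 25 mm, or tipped over (distance of any of flux_jar, tin, bench_block, firebrick, charcoal_block, spray_bottle, hammer, beaker from where it was at the start of the episode above 0.025 m or angle between any of spray_bottle, beaker, flux_jar's own z axis and vertical above 0.4 rad).
It also fails if it takes over 48 s, if anything falls off the work surface, if the arm or the gripper's body presses on something with over 40 N, if the wrist force passes 120 N, or if a joint passes its speed limit or range.

## Working session

There is one attempt and no reset: what is moved stays moved. The work goes in short steps, Python scripts to look and compute and a tool call to move; the robot and the scene stay as the last step left them, time stands still between calls to the robot, and variables do not carry over. Pictures are saved under pics/ and viewed, at most 10 in all, crops included, and the job is handed in when it is done.

Besides the shell and the picture viewer there is one more tool, called after "Call:" as name(argument=value, ...), one argument or row to a line, values as JSON. play_rows: Moves the arm, as the interface text tells. Its arguments: {"type":"object","properties":{"targets":{"type":"array"},"grip":{"type":"number"}},"required":["targets"]}

```bash
mkdir -p pics
cat > h.py <<'E'
from plant import *
import numpy as np, cv2
def ray(p,rc):
    f=p["frame"].shape[0]/2/np.tan(np.radians(p["vertical_fov"])/2)
    T=np.array(p["camera_from_world"]);R=T[:3,:3];o=-R.T@T[:3,3]
    d=R.T@np.array([(rc[1]-p["cx"])/f,-(rc[0]-p["cy"])/f,-1]);return o,d
def atz(p,rc,z):
    o,d=ray(p,rc);return (o+d*(z-o[2])/d[2]).round(4)
def atd(p,rc):
    o,d=ray(p,rc);return (o+d*p["depth"][int(rc[0]),int(rc[1])]).round(4)
E
python3 - <<'E'
from h import *
s=sense();print(s["time_s"],s["ee_pos"],s["eef_rot"],s["grip_width"])
Z=dict(tab_top=.1045,lever_top=.108,ball_knob=.097,suction_box=0,fan_console=0,lamp_console=0,flux_jar=.07,tin=.06,spray_bottle=0)
for n in("top","side"):
    p=snapshot(n);cv2.imwrite(f"pics/{n}0.png",p["frame"])
    print(n,[k for k in p],p["cx"],p["cy"])
    for k,z in Z.items():
        for d in landmark_of(k,p)[:2]:
            print(k,np.round(d["position"],1),round(d["confidence"],2),atz(p,d["position"],z),atd(p,d["position"]))
E
```

```text
0.0 [0.18548357 0.56989254 0.23045567] [-1.79896028e+02 -1.22944223e-02  1.61964715e+02] 0.08562437788850016
top ['frame', 'depth', 'vertical_fov', 'cx', 'cy', 'camera_from_world', 'shot'] 317.0335895781915 201.96559313869065
tab_top [199.6 355.6] 0.91 [ 0.6016 -0.0073  0.1045] [ 0.6019 -0.0074  0.1029]
lever_top [243.8 454.8] 0.57 [ 0.473  -0.2974  0.108 ] [ 0.4726 -0.2963  0.112 ]
ball_knob [217.5 248.5] 0.38 [0.5445 0.3124 0.097 ] [0.542  0.3099 0.1133]
suction_box [208.8 352.5] 0.95 [ 0.5912 -0.0038  0.    ] [5.788e-01 2.000e-04 7.370e-02]
fan_console [237.2 445.4] 0.75 [ 0.5044 -0.2963  0.    ] [ 0.4972 -0.2813  0.0625]
lamp_console [224.5 253.7] 0.8 [ 0.5366  0.3098 -0.    ] [0.528  0.3008 0.0636]
flux_jar [175.2 369.4] 0.54 [ 0.6852 -0.0518  0.07  ] [ 0.6745 -0.0478  0.1147]
tin [211.3 454. ] 0.61 [ 0.5774 -0.3105  0.06  ] [ 0.5732 -0.304   0.0855]
tin [158.5 334.7] 0.39 [0.7398 0.0555 0.06  ] [0.747  0.055  0.0337]
spray_bottle [239.8 201.8] 0.6 [0.4856 0.4726 0.    ] [0.4738 0.4444 0.1155]
side ['frame', 'depth', 'vertical_fov', 'cx', 'cy', 'camera_from_world', 'shot'] 323.9
[... 205 characters left out ...]
.8 293.6] 0.54 [ 0.4763 -0.3065  0.108 ] [ 0.4764 -0.304   0.1054]
ball_knob [148.2 302.3] 0.45 [0.5499 0.3135 0.097 ] [0.5491 0.3032 0.1024]
suction_box [244.4 333.1] 0.77 [ 0.5915 -0.0174  0.    ] [ 0.5783 -0.103   0.0706]
fan_console [343.1 310. ] 0.6 [ 0.5034 -0.3061  0.    ] [ 0.4999 -0.3487  0.0521]
lamp_console [176.7 297.4] 0.56 [0.5323 0.3165 0.    ] [0.5287 0.2602 0.0337]
lamp_console [250.5 272.9] 0.5 [ 0.4443 -0.0201  0.    ] [ 0.4446 -0.0453  0.0209]
flux_jar [224.9 375.2] 0.56 [ 0.6866 -0.045   0.07  ] [ 0.6795 -0.0714  0.0903]
tin [318.9 345.4] 0.49 [ 0.5706 -0.309   0.06  ] [ 0.5675 -0.3249  0.0779]
spray_bottle [157.1 278.1] 0.96 [0.4807 0.4489 0.    ] [0.4804 0.4328 0.0087]
```

Run:
```python
import cv2
a=cv2.imread("pics/top0.png")[130:290,160:500];b=cv2.imread("pics/side0.png")[110:370,230:430]
cv2.imwrite("pics/a.png",cv2.resize(a,(782,368),interpolation=3));cv2.imwrite("pics/b.png",cv2.resize(b,(460,598),interpolation=3))
```

```text
(no output)
```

View pics/a.png

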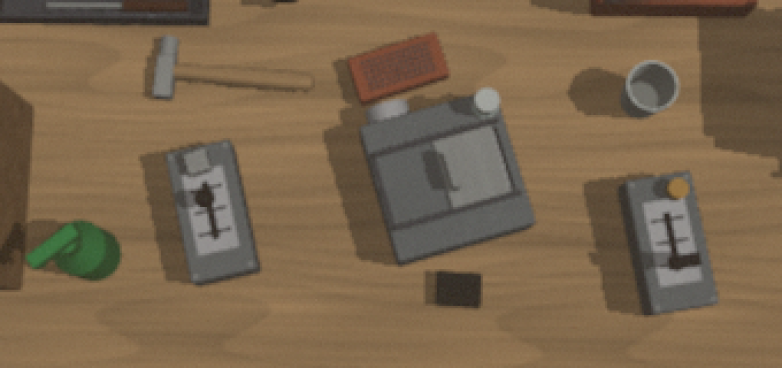

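View pics/b.png

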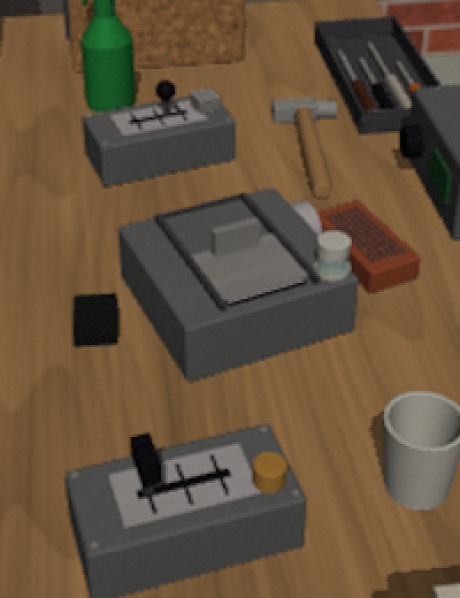

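```bash
cat >> h.py <<'E'
def cloud(p):
    f=p["frame"].shape[0]/2/np.tan(np.radians(p["vertical_fov"])/2)
    T=np.array(p["camera_from_world"]);R=T[:3,:3];o=-R.T@T[:3,3]
    v,u=np.mgrid[:400,:640];D=p["depth"]
    c=np.stack([(u-p["cx"])/f,-(v-p["cy"])/f,-np.ones_like(D)],-1)*D[...,None]
    P=o+c@R;P[D==0]=np.nan;return P
E
python3 - <<'E'
from h import *
B=dict(box=(.59,-.01,.16,.05,.085),fan=(.505,-.30,.13,.045,.068),lamp=(.535,.312,.13,.045,.068))
B2=dict(tab=(.595,-.012,.06,.085,.12),lever=(.475,-.30,.05,.088,.125),knob=(.545,.312,.06,.088,.125),boxhi=(.59,-.01,.06,.0735,.082))
for n in("top","side"):
    p=snapshot(n);P=cloud(p)
    print(n,"cam",-np.array(p["camera_from_world"])[:3,:3].T@np.array(p["camera_from_world"])[:3,3])
    for uv in((330,300),(380,100),(380,560),(300,330)):print(uv,P[uv].round(3))
    for k,(x,y,r,a,b) in {**B,**B2}.items():
        m=(np.hypot(P[...,0]-x,P[...,1]-y)<r)&(P[...,2]>a)&(P[...,2]<b)
        Q=P[m]
        if len(Q)<5: print(k,len(Q));continue
        print(k,len(Q),"medz",np.median(Q[:,2]).round(4),"mean",Q.mean(0).round(4),"rect",cv2.minAreaRect((Q[:,:2]*1000).astype(np.float32)))
E
```

```text
top cam [0.32270471 0.08365381 1.59303657]
(330, 300) [0.213 0.155 0.005]
(380, 100) [0.066 0.735 0.054]
(380, 560) [ 0.081 -0.624  0.002]
(300, 330) [0.305 0.065 0.003]
box 3767 medz 0.0726 mean [ 0.5887 -0.001   0.0725] rect ((601.9224243164062, -2.0451202392578125), (213.58029174804688, 190.2816619873047), 16.517414093017578)
fan 1602 medz 0.0612 mean [ 0.5027 -0.2988  0.0609] rect ((507.01220703125, -301.53875732421875), (180.1883544921875, 93.14946746826172), 10.200692176818848)
lamp 1510 medz 0.0617 mean [0.533  0.305  0.0614] rect ((540.075927734375, 308.0850830078125), (180.28392028808594, 91.33264923095703), 14.052777290344238)
tab 83 medz 0.1038 mean [ 0.5916 -0.0098  0.1009] rect ((594.3074340820312, -15.678466796875), (107.26007843017578, 35.684051513671875), 21.798606872558594)
lever 80 medz 0.1094 mean [ 0.4767 -0.3054  0.1078] rect ((477.1845703125, -307.06396484375), (16.170682907104492, 37.30143356323242), 8.965313911437988)
knob 63 medz 0.1067 mean [0.5512 0.3109 0.1059] rect ((561.9816284179688, 320.7359619140625), (57.360206604003906, 24.1390380859375), 40.2484321
[... 750 characters left out ...]
00244140625), (181.9169158935547, 186.00311279296875), 12.83051586151123)
tab 187 medz 0.0983 mean [ 0.5876 -0.0131  0.097 ] rect ((589.0174560546875, -11.180428504943848), (51.4969596862793, 15.63839054107666), 16.38625144958496)
lever 230 medz 0.1062 mean [ 0.4737 -0.3133  0.1034] rect ((473.7693176269531, -309.0402526855469), (16.248416900634766, 39.6540641784668), 9.85200309753418)
knob 63 medz 0.1 mean [0.5454 0.3034 0.0996] rect ((546.6522827148438, 305.61907958984375), (22.9010066986084, 23.15073585510254), 18.537132263183594)
boxhi 446 medz 0.0748 mean [ 0.5948 -0.0277  0.0754] rect ((594.2678833007812, -23.774234771728516), (111.7825927734375, 90.75068664550781), 22.551698684692383)
```

Call:
play_rows(
  targets=[
    {"dx": 0.026, "dy": -0.039, "dz": 0, "twist": 0.038},
    {"dx": 0.052, "dy": -0.078, "dz": 0, "twist": 0.075},
    {"dx": 0.078, "dy": -0.116, "dz": 0, "twist": 0.113},
    {"dx": 0.104, "dy": -0.155, "dz": 0, "twist": 0.151},
    {"dx": 0.13, "dy": -0.194, "dz": 0, "twist": 0.188},
    {"dx": 0.156, "dy": -0.233, "dz": 0, "twist": 0.226},
    {"dx": 0.182, "dy": -0.272, "dz": 0, "twist": 0.263},
    {"dx": 0.208, "dy": -0.31, "dz": 0, "twist": 0.301},
    {"dx": 0.234, "dy": -0.349, "dz": 0, "twist": 0.339},
    {"dx": 0.26, "dy": -0.388, "dz": 0, "twist": 0.376},
    {"dx": 0.286, "dy": -0.427, "dz": 0, "twist": 0.414},
    {"dx": 0.312, "dy": -0.466, "dz": 0, "twist": 0.452},
    {"dx": 0.338, "dy": -0.504, "dz": 0, "twist": 0.489},
    {"dx": 0.364, "dy": -0.543, "dz": 0, "twist": 0.527},
    {"dx": 0.39, "dy": -0.582, "dz": -0.02, "twist": 0.564},
    {"dx": 0.4165, "dy": -0.621, "dz": -0.05, "twist": 0.602},
    {"dx": 0.4165, "dy": -0.621, "dz": -0.07, "twist": 0.602},
    {"dx": 0.4165, "dy": -0.621, "dz": -0.08, "twist": 0.602},
    {"dx": 0.4165, "dy": -0.621, "dz": -0.08, "twist": 0.602},
  ],
  grip=1,
)

```text
time_s: 3.48
ee_pos: [0.6015, -0.05, 0.1508]
eef_rot: [180.0, -0.1, -163.5]
contact_force: [0.2, 0.1, 0.7]
grip_width: -0.0001
gripper_force: 0.0
```

Run:
```python
from h import *
p=snapshot("side");q=snapshot("top")
a=cv2.resize(p["frame"][120:300,270:450],(600,600),interpolation=3)
cv2.imwrite("pics/c.png",a[:, :])
for n,x in(("s",p),("t",q)):
    P=cloud(x)
    m=(np.hypot(P[...,0]-.595,P[...,1]+.01)<.05)&(P[...,2]>.085)&(P[...,2]<.12)
    print(n,m.sum())
    for d in landmark_of("tab_top",x)[:2]:print(d["position"],d["confidence"],atz(x,d["position"],.1045))
```

```text
s 187
[210.1, 332.6] 0.69 [ 0.5894 -0.0199  0.1045]
t 3
[199.2, 355.0] 0.64 [ 0.6028 -0.0055  0.1045]
```

View pics/c.png

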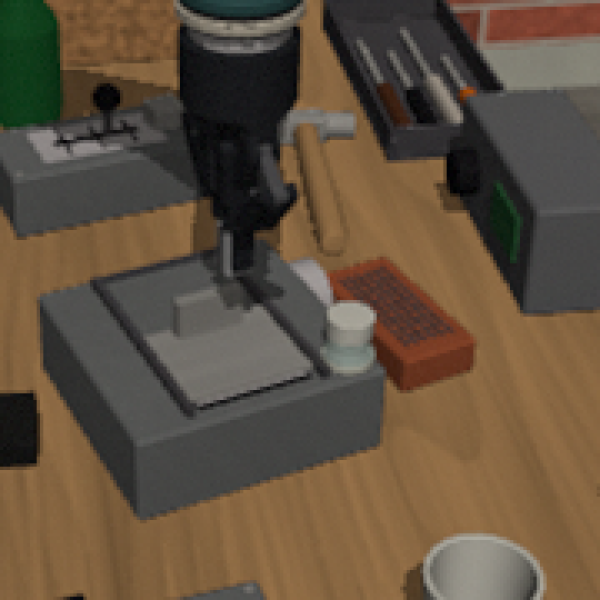

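Call:
play_rows(
  targets=[
    {"dx": 0.002, "dy": -0.006, "dz": -0.01},
    {"dx": 0.002, "dy": -0.006, "dz": -0.025},
    {"dx": 0.002, "dy": -0.006, "dz": -0.04},
    {"dx": 0.002, "dy": -0.006, "dz": -0.05},
    {"dx": 0.002, "dy": -0.006, "dz": -0.058},
    {"dx": 0.002, "dy": -0.006, "dz": -0.064},
    {"dx": 0.002, "dy": -0.006, "dz": -0.064},
  ],
)

```text
schema error: expected keys dx, dy, dz, twist
```

Call:
play_rows(
  targets=[
    {"dx": 0.002, "dy": -0.006, "dz": -0.01, "twist": 0},
    {"dx": 0.002, "dy": -0.006, "dz": -0.025, "twist": 0},
    {"dx": 0.002, "dy": -0.006, "dz": -0.04, "twist": 0},
    {"dx": 0.002, "dy": -0.006, "dz": -0.05, "twist": 0},
    {"dx": 0.002, "dy": -0.006, "dz": -0.058, "twist": 0},
    {"dx": 0.002, "dy": -0.006, "dz": -0.064, "twist": 0},
    {"dx": 0.002, "dy": -0.006, "dz": -0.064, "twist": 0},
  ],
)

```text
time_s: 4.55
ee_pos: [0.6041, -0.0565, 0.0869]
eef_rot: [180.0, -0.0, -163.5]
contact_force: [-0.7, 0.4, 0.2]
grip_width: -0.0001
gripper_force: 0.0
```

Call:
play_rows(
  targets=[
    {"dx": -0.0015, "dy": 0.005, "dz": 0, "twist": 0},
    {"dx": -0.003, "dy": 0.01, "dz": 0, "twist": 0},
    {"dx": -0.0045, "dy": 0.015, "dz": 0, "twist": 0},
    {"dx": -0.006, "dy": 0.02, "dz": 0, "twist": 0},
    {"dx": -0.0075, "dy": 0.025, "dz": 0, "twist": 0},
    {"dx": -0.009, "dy": 0.03, "dz": 0, "twist": 0},
    {"dx": -0.0105, "dy": 0.035, "dz": 0, "twist": 0},
    {"dx": -0.012, "dy": 0.04, "dz": 0, "twist": 0},
    {"dx": -0.0135, "dy": 0.045, "dz": 0, "twist": 0},
    {"dx": -0.015, "dy": 0.05, "dz": 0, "twist": 0},
    {"dx": -0.0165, "dy": 0.055, "dz": 0, "twist": 0},
    {"dx": -0.018, "dy": 0.06, "dz": 0, "twist": 0},
  ],
)

```text
time_s: 6.05
ee_pos: [0.5861, 0.0038, 0.0873]
eef_rot: [-180.0, -0.0, -163.5]
contact_force: [-0.6, -3.4, 0.2]
grip_width: 0.0
gripper_force: 1.4
```

Run:
```python
from h import *
p=snapshot("side")
cv2.imwrite("pics/d.png",cv2.resize(p["frame"][120:300,270:450],(600,600),interpolation=3))
P=cloud(p)
m=(np.hypot(P[...,0]-.58,P[...,1]-.02)<.05)&(P[...,2]>.08)&(P[...,2]<.11)
Q=P[m];print(len(Q),Q.mean(0))
print(sense()["contact_force"])
```

```text
172 [0.57514832 0.00586489 0.09584147]
[-0.10133916 -1.15895348  0.44238955]
```

View pics/d.png

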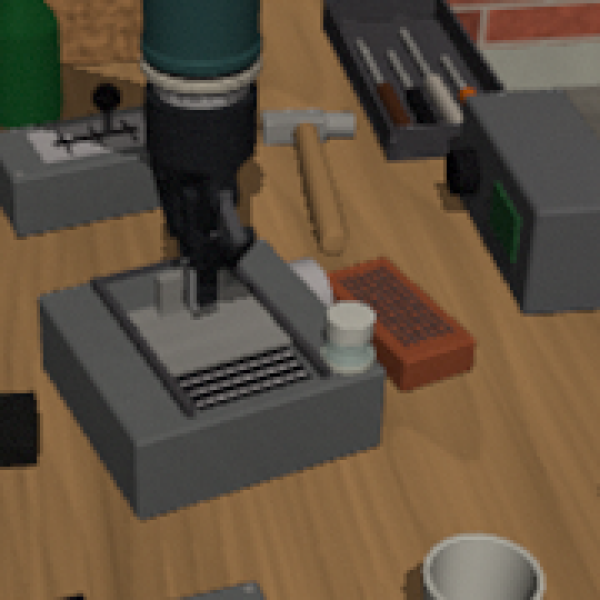

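Call:
play_rows(
  targets=[
    {"dx": -0.0015, "dy": 0.005, "dz": 0, "twist": 0},
    {"dx": -0.003, "dy": 0.01, "dz": 0, "twist": 0},
    {"dx": -0.0045, "dy": 0.015, "dz": 0, "twist": 0},
    {"dx": -0.006, "dy": 0.02, "dz": 0, "twist": 0},
    {"dx": -0.007, "dy": 0.023, "dz": 0, "twist": 0},
  ],
)

```text
time_s: 6.72
ee_pos: [0.5791, 0.0269, 0.0873]
eef_rot: [-180.0, -0.0, -163.5]
contact_force: [-0.6, -2.7, 0.7]
grip_width: -0.0002
gripper_force: 1.3
```

Call:
play_rows(
  targets=[
    {"dx": -0.001, "dy": 0.003, "dz": 0, "twist": 0},
    {"dx": -0.0015, "dy": 0.005, "dz": 0, "twist": 0},
  ],
)

```text
time_s: 6.98
ee_pos: [0.5781, 0.0303, 0.0873]
eef_rot: [-179.8, -0.0, -163.5]
contact_force: [1.0, -11.7, -1.0]
grip_width: 0.0
gripper_force: 6.1
```

Call:
play_rows(
  targets=[
    {"dx": -0.0005, "dy": 0.002, "dz": 0, "twist": 0},
    {"dx": -0.001, "dy": 0.003, "dz": 0, "twist": 0},
  ],
)

```text
time_s: 7.22
ee_pos: [0.5782, 0.0305, 0.0874]
eef_rot: [-179.6, 0.0, -163.4]
contact_force: [2.9, -20.2, -3.8]
grip_width: -0.0002
gripper_force: 10.4
```

Call:
play_rows(
  targets=[
    {"dx": 0.002, "dy": -0.006, "dz": 0, "twist": 0},
    {"dx": 0.004, "dy": -0.014, "dz": 0, "twist": 0},
    {"dx": 0.005, "dy": -0.017, "dz": 0.03, "twist": 0},
    {"dx": 0.005, "dy": -0.017, "dz": 0.08, "twist": 0},
    {"dx": 0.005, "dy": -0.017, "dz": 0.11, "twist": 0},
    {"dx": -0.01, "dy": -0.06, "dz": 0.11, "twist": -0.02},
    {"dx": -0.03, "dy": -0.11, "dz": 0.11, "twist": -0.04},
    {"dx": -0.05, "dy": -0.16, "dz": 0.11, "twist": -0.06},
    {"dx": -0.075, "dy": -0.21, "dz": 0.11, "twist": -0.08},
    {"dx": -0.1, "dy": -0.26, "dz": 0.11, "twist": -0.1},
    {"dx": -0.125, "dy": -0.31, "dz": 0.11, "twist": -0.112},
    {"dx": -0.1425, "dy": -0.345, "dz": 0.1, "twist": -0.112},
    {"dx": -0.1425, "dy": -0.348, "dz": 0.075, "twist": -0.112},
    {"dx": -0.1425, "dy": -0.348, "dz": 0.075, "twist": -0.112},
  ],
)

```text
time_s: 8.98
ee_pos: [0.4329, -0.3127, 0.1607]
eef_rot: [179.8, -0.1, -170.0]
contact_force: [0.1, 0.2, 0.3]
grip_width: -0.0002
gripper_force: 0.0
```

Run:
```python
from h import *
p=snapshot("side");q=snapshot("top")
cv2.imwrite("pics/e.png",cv2.resize(p["frame"][160:380,220:440],(600,600),interpolation=3))
P=cloud(p)
for c in((.57,.045),(.475,-.308)):
    m=(np.hypot(P[...,0]-c[0],P[...,1]-c[1])<.05)&(P[...,2]>.085)&(P[...,2]<.115)
    Q=P[m];print(len(Q),Q.mean(0),cv2.minAreaRect((Q[:,:2]*1000).astype(np.float32)))
```

```text
168 [0.57117314 0.04326452 0.09687994] ((571.48779296875, 45.02278137207031), (50.57659912109375, 15.583139419555664), 16.176729202270508)
238 [ 0.47372428 -0.31353428  0.1029166 ] ((473.7227783203125, -308.5394287109375), (16.46548080444336, 38.3442268371582), 9.102027893066406)
```

View pics/e.png

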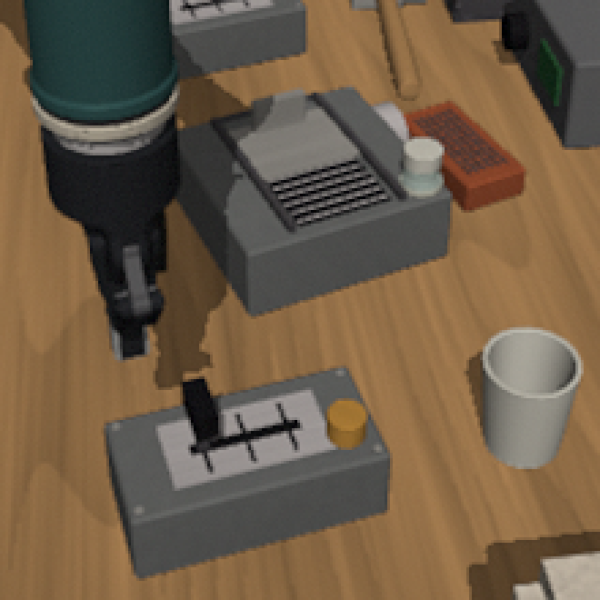

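Call:
play_rows(
  targets=[
    {"dx": 0, "dy": -0.002, "dz": -0.015, "twist": 0},
    {"dx": 0, "dy": -0.002, "dz": -0.035, "twist": 0},
    {"dx": 0, "dy": -0.002, "dz": -0.055, "twist": 0},
    {"dx": 0, "dy": -0.002, "dz": -0.068, "twist": 0},
    {"dx": 0, "dy": -0.002, "dz": -0.068, "twist": 0},
    {"dx": 0.005, "dy": -0.001, "dz": -0.068, "twist": 0},
    {"dx": 0.01, "dy": 0, "dz": -0.068, "twist": 0},
    {"dx": 0.015, "dy": 0.001, "dz": -0.068, "twist": 0},
    {"dx": 0.02, "dy": 0.0015, "dz": -0.068, "twist": 0},
    {"dx": 0.025, "dy": 0.0025, "dz": -0.068, "twist": 0},
    {"dx": 0.03, "dy": 0.003, "dz": -0.068, "twist": 0},
    {"dx": 0.035, "dy": 0.004, "dz": -0.068, "twist": 0},
    {"dx": 0.04, "dy": 0.005, "dz": -0.068, "twist": 0},
    {"dx": 0.045, "dy": 0.006, "dz": -0.068, "twist": 0},
    {"dx": 0.05, "dy": 0.007, "dz": -0.068, "twist": 0},
    {"dx": 0.053, "dy": 0.0075, "dz": -0.068, "twist": 0},
    {"dx": 0.056, "dy": 0.008, "dz": -0.068, "twist": 0},
  ],
)

```text
time_s: 11.2
ee_pos: [0.4896, -0.3055, 0.0942]
eef_rot: [180.0, -0.1, -169.9]
contact_force: [-5.6, -1.6, 3.3]
grip_width: -0.0001
gripper_force: 2.7
```

Call:
play_rows(
  targets=[
    {"dx": 0.003, "dy": 0.0005, "dz": 0, "twist": 0},
    {"dx": 0.006, "dy": 0.001, "dz": 0, "twist": 0},
    {"dx": 0.009, "dy": 0.0015, "dz": 0, "twist": 0},
    {"dx": 0.012, "dy": 0.002, "dz": 0, "twist": 0},
    {"dx": 0.015, "dy": 0.0025, "dz": 0, "twist": 0},
    {"dx": 0.018, "dy": 0.003, "dz": 0, "twist": 0},
  ],
)

```text
time_s: 11.95
ee_pos: [0.5091, -0.3025, 0.0943]
eef_rot: [-180.0, 0.1, -170.0]
contact_force: [0.2, -0.6, 0.5]
grip_width: 0.0001
gripper_force: 0.0
```

```bash
cat > lv.py <<'E'
from h import *
import sys
p=snapshot("side")
cv2.imwrite(sys.argv[1],cv2.resize(p["frame"][160:380,220:440],(600,600),interpolation=3))
E
python3 lv.py pics/f.png
```

```text
(no output)
```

View pics/f.png

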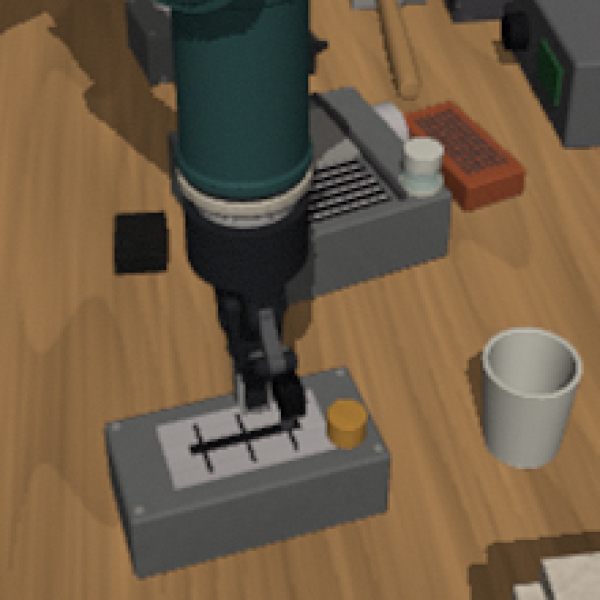

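Call:
play_rows(
  targets=[
    {"dx": -0.01, "dy": -0.002, "dz": 0, "twist": 0},
    {"dx": -0.025, "dy": -0.004, "dz": 0.01, "twist": 0},
    {"dx": -0.04, "dy": -0.007, "dz": 0.04, "twist": 0},
    {"dx": -0.05, "dy": -0.008, "dz": 0.08, "twist": 0},
    {"dx": -0.06, "dy": -0.008, "dz": 0.12, "twist": 0},
    {"dx": -0.06, "dy": -0.008, "dz": 0.14, "twist": 0},
    {"dx": -0.06, "dy": -0.008, "dz": 0.14, "twist": 0},
  ],
)

```text
time_s: 12.88
ee_pos: [0.4481, -0.3115, 0.2365]
eef_rot: [-179.8, 0.1, -170.0]
contact_force: [-0.4, 0.9, -0.7]
grip_width: -0.0002
gripper_force: 0.0
```

```bash
python3 lv.py pics/g.png
python3 - <<'E'
from h import *
p=snapshot("side");P=cloud(p)
for c in((.57,.045),(.533,-.298)):
    m=(np.hypot(P[...,0]-c[0],P[...,1]-c[1])<.04)&(P[...,2]>.085)&(P[...,2]<.115)
    Q=P[m];print(len(Q),cv2.minAreaRect((Q[:,:2]*1000).astype(np.float32)))
E
```

```text
171 ((571.3643798828125, 45.773887634277344), (50.935359954833984, 16.599170684814453), 18.46712875366211)
242 ((532.3018798828125, -298.01055908203125), (16.95269775390625, 39.81769561767578), 9.063148498535156)
```

View pics/g.png

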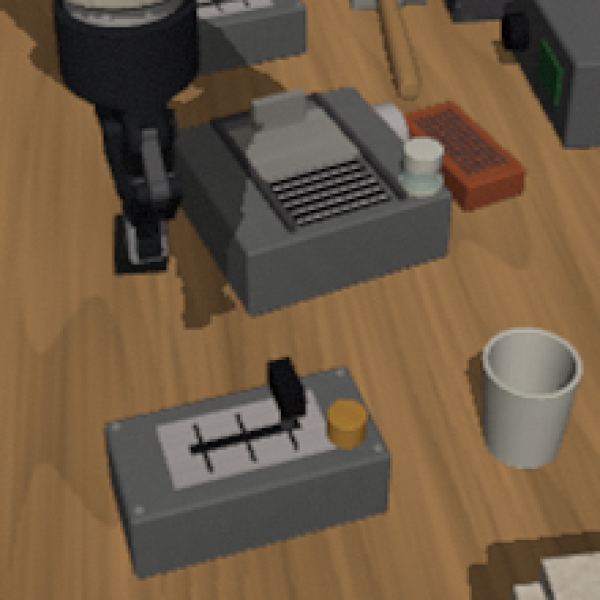

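Run:
```python
from h import *
p=snapshot("side");s=220/600
for a,b in(((270,182),(296,229)),((346,159),(391,203))):
    A=atz(p,(160+a[1]*s,220+a[0]*s),.0745);B=atz(p,(160+b[1]*s,220+b[0]*s),.071)
    print(A,B,(A-B)@[-.284,.959,0])
```

```text
[ 0.5548 -0.0395  0.0745] [ 0.5684 -0.1006  0.071 ] 0.06245730000000001
[ 0.6244 -0.0159  0.0745] [ 0.6517 -0.0778  0.071 ] 0.06711529999999999
```

```bash
python3 -c "
from plant import *
print(close_job())"
```

```text
the job is handed in; nothing more can be done
None
```

The job is handed in, but no verdict came back: the shutter was pushed left until it met a firm stop (about 20 N), and the fan lever moved about 59.5 mm to its second stop and stayed there. The shutter's exact opening is less certain, because the camera estimates were only good to a few millimetres around the 64 mm limit. I did not re-measure the ball knob or the loose things, but the arm never pushed or bumped any of them in the moves I made.

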